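Free the ratchet pawl and let the press plate down

TASK

The plate of the small proof press is held up by its ratchet. Take the screwdriver, put its shank under the tongue of the pawl and flick the pawl up and right over, so that it stays thrown back off the wheel and the plate sinks by itself onto the bed; use only the screwdriver on the pawl and keep the hand off the plate. Then lay the screwdriver down on the table.

Things in the scene. Friction and masses are not known exactly. Their poses are not given: they have to be found in the camera images.
- screwdriver: Screwdriver, 188 mm, 80 g: thick round green handle (27 mm across) and bare steel shank (6 mm across). Origin: middle of its length, on the table as it lies, 14 mm under the axis. y runs along it: handle y = +4 to +94 mm, shank from there to its tip at y = -94 mm. Grip it firmly across the handle near y = +40 mm, its balance point.
- press: Small proof press, fixed: grey base 185 x 175 x 12 mm, aluminium bed, hinged plate, and on its -y side (to the robot's left) a toothed wheel of 68 mm with a dark pawl on top. Origin: on the table under the plate's hinge axis, which runs along y 50 mm up; z up; the plate reaches 150 mm to -x. The pawl's pivot runs along y at x = -72, z = 83 mm. Nothing stands in front of y = -140 mm.
- pawl_tongue (a point): Middle of the underside of the pawl's flat tongue, 42 mm along x, 44 mm along y, 6 mm thick; moves with the pawl. At rest level at x = -31, y = -118, z = 85 mm of the press, its front edge at y = -140. Below it is free space down to the base (12 mm), in front of the wheel's hub at y = -101 mm. Axes as the press's while it lies level.
- pawl (a joint): Pawl angle, rad: about 0 = lying on the wheel, catching it; grows as the tongue is lifted; 1.57 = straight up. Past about 1.6 it falls over to the press's -x side by its own weight, to a stop at 2.2, and stays; let go before that, it falls back. Lifting takes under 1 N at the tongue.
- plate (a joint): Plate angle, rad: 0 = lying flat on the bed, about 0.8 = held up by the ratchet at the start. Once the pawl is clear, the plate sinks by its own weight, damped, in about 3 to 5 s.

How it is judged (in metres and radians):
On the way:
1. the screwdriver lifts the pawl clear of the wheel (value of joint pawl above 0.4 rad and contact force between screwdriver and pawl above 0.05 N).
At the end, for the whole second after the job is handed in: The pawl is thrown back past 1.7 rad (its stop is 2.2), the plate is down on the bed (within 0.05 rad), and the screwdriver lies still on the table (origin below 35 mm) (value of joint pawl above 1.7 rad and value of joint plate below 0.05 rad and height (world z) of screwdriver below 0.035 m and linear speed of screwdriver below 0.05 m/s); the robot touches nothing.
It fails at once if the gripper or arm touches the pawl (contact force between any of the fingers, the arm and pawl above 1 N).
It fails at once if the gripper or arm touches the plate (contact force between any of the fingers, the arm and plate above 2 N).
It also fails if it takes over 45 s, if anything falls off the work surface, if the arm or the gripper's body presses on something with over 40 N, if the wrist force passes 120 N, or if a joint passes its speed limit or range.

ROBOT

A 6-joint arm with a two-finger parallel gripper is mounted at the origin on a cart in front of the work surface, level with it; the furniture and walls round the work are solid. World frame = base frame: x ahead of the robot, y to its left, z up, the work surface at z = 0. Lengths are in mm, angles in rad, forces in N, time in s.
With the tool pointing down it reaches from about 275 to 850 mm from the base axis. Payload 19 kg.
Tool frame: the origin (TCP) lies between the finger pads; the fingertips stand 19 mm ahead of it and the grasp point (between the pads) is the TCP; z points along the fingers, y is the direction in which the jaws open and shut (so a half turn about z gives the same grasp; the last joint's range is limited). The gripper opens to 85 mm and grips with 20 to 120 N. Pads are 22 mm wide; open, the fingers measure 114 mm over their backs; the gripper's body (76 mm by 85 mm) begins 54 mm behind the grasp point. The pads swing forward as they close: fully open they stand 13 mm farther back than shut.
Start: joints at [1.088, 0.15, 1.437, -0, 1.554, -0.134], TCP at [196.521, 540.344, 250.267] pointing down, gripper open.
Joint ranges: [-2.8, 2.8], [-0.68, 2.1], [0.12, 2.68], [-1.39, 4.53], [0.16, 2.79], [-2.81, 2.81]. Speed limits (rad/s): [1.89, 1.89, 2.22, 3.01, 3.01, 3.01].

INTERFACE

Orientations are given as a unit quaternion [w, x, y, z].
In Python, from rig import telemetry, viewer, ticket gives the robot as it stands. The module is installed in compiled form; this text tells all that it offers.
- The arm moves only by the tool arm_command, never from a script. Its argument "deltas" is a list of rows, each a list of 2 entries, a list of its own where there are three numbers: the shift along the tool's x, y, z in m, then the turn about the tool's z in rad. In form: [[[dx, dy, dz], roll], ...]. A call has 1 to 20 rows; each row shifts and turns the commanded pose from where the row before left it, along the tool's axes as they then stand; what a row does not reach is not made up. A row lasts 1/8 s, in which the tool goes at most 62.5 mm and 10.7 degrees, less where a joint would pass 70% of its speed; a pose out of reach is approached as far as the arm can. A call is refused whole if a number of a shift passes 0.0625 or a number of a turn 0.188, either way. A call with a gripper value outside its range is refused whole. "fingers" is the opening, from -1 (shut) to 1 (fully open), set as the call begins (left out, the last holds). The fingers move at their own pace and stop on an object; "squeeze" is the grip in N (left out, the last holds). Time passes only in rows, so rows that do not move let the fingers close. It gives the time, the measured TCP pose, the force and the opening at its end, in the units of the state.
- telemetry.get_obs(): the state, without advancing time (a new reading comes with each control period).
- viewer.snapshot(name): name is "scene" or "top" or "wrist"; returns a dict with "img" (400x640x3 uint8, red, green, blue), "fov_y" (degrees; the focal length in pixels is half the picture's height over the tangent of half this angle, whatever the lens; pixels are square), "cx", "cy" (the principal point, pixels), "k1" (the pictures are not rectified: a ray, as slopes to the right and down, at radius r is drawn at 1 + k1 r^2 times it, then the intrinsics apply), "extrinsics" (4x4, takes a point from camera to world coordinates). Camera axes: x right, y down, z forward; pixel columns grow to the right and rows downward; lengths in mm; the calibration is good to about 2 mm. A picture is of the moment at which its call begins. There is no depth.
- ticket.job_done(): hands the job in, once; it reports no verdict.
The state is a dict: "t": time; "q": joint angles; "qd": joint speeds; "tau": joint torques, N m; "ee_pos": TCP position; "orientation": TCP orientation; "force": force on the tool from outside, world axes, zero at the start; "wrist_torque": the same for the moment, N m; "gripper_width": opening from 0.0 (shut) to 1.0 (fully open).
Only numpy, scipy, OpenCV 4.12 (cv2) and the standard library are available. Lean on these libraries where they do the work, as an engineer would, in place of code of your own. Each camera call takes 0.05 s, during which the arm holds its last target.

## Working session

There is one attempt and no reset: what is moved stays moved. The work goes in short steps, Python scripts to look and compute and a tool call to move; the robot and the scene stay as the last step left them, time stands still between calls to the robot, and variables do not carry over. Pictures are saved under pics/ and viewed, and the job is handed in when it is done.

Besides the shell and the picture viewer there is one more tool, called in YAML: its name, and indented under it one key for each argument. arm_command: Moves the arm, as the interface text tells. Its arguments: {"type":"object","properties":{"deltas":{"type":"array","items":{"type":"array"}},"fingers":{"type":"number"},"squeeze":{"type":"number"}},"required":["deltas"]}

```bash
mkdir -p pics; cat > h.py <<'E'
import numpy as np, cv2, pickle
from rig import telemetry, viewer, ticket
def snap(cam,name):
    s=viewer.snapshot(cam); cv2.imwrite(f'pics/{name}.png',cv2.cvtColor(s['img'],cv2.COLOR_RGB2BGR)); pickle.dump(s,open(f'pics/{name}.pkl','wb')); return s
def load(name): return pickle.load(open(f'pics/{name}.pkl','rb'))
def K(s):
    f=200/np.tan(np.radians(s['fov_y'])/2); return np.array([[f,0,s['cx']],[0,f,s['cy']],[0,0,1.]]),np.array([s['k1'],0,0,0,0.])
def ray(s,uv):
    k,d=K(s); p=cv2.undistortPoints(np.array([[uv]],float),k,d)[0,0]
    T=np.array(s['extrinsics']); v=T[:3,:3]@np.array([p[0],p[1],1]); return T[:3,3],v
def atz(s,uv,z):
    o,v=ray(s,uv); return o+v*(z-o[2])/v[2]
def proj(s,P):
    k,d=K(s); T=np.linalg.inv(np.array(s['extrinsics']))
    return cv2.projectPoints(np.atleast_2d(np.array(P,float)),cv2.Rodrigues(T[:3,:3])[0],T[:3,3],k,d)[0][:,0]
def crop(name,x0,y0,x1,y1,f=4):
    im=cv2.imread(f'pics/{name}.png')[y0:y1,x0:x1]; cv2.imwrite(f'pics/{name}_c{x0}_{y0}.png',cv2.resize(im,None,fx=f,fy=f,interpolation=cv2.INTER_CUBIC))
E
python3 - <<'E'
from h import *
for c in ['scene','top','wrist']:
    s=snap(c,c+'0'); print(c,s['fov_y'],s['cx'],s['cy'],s['k1'],np.round(s['extrinsics'],3).tolist())
print(telemetry.get_obs())
E
```

```text
scene 52.848501173488856 316.6554542828778 204.84449289935125 0.014823348091036357 [[0.736, -0.436, 0.518, -92.836], [-0.677, -0.475, 0.562, -704.695], [0.002, -0.764, -0.645, 812.723], [0.0, 0.0, 0.0, 1.0]]
top 53.054299844735546 312.3148811519128 198.29149142388968 -0.007431901202481413 [[0.016, -0.993, 0.113, 385.345], [-0.999, -0.02, -0.028, -43.608], [0.03, -0.112, -0.993, 1208.269], [0.0, 0.0, 0.0, 1.0]]
wrist 68.12912921069612 320.0819752443884 198.6781147194215 0.018613032629342857 [[0.343, 0.903, 0.258, 131.341], [0.939, -0.329, -0.095, 564.126], [-0.001, 0.275, -0.962, 373.223], [0.0, 0.0, 0.0, 1.0]]
{'t': 0.15, 'q': array([ 1.08799566e+00,  1.50901846e-01,  1.43782989e+00, -2.90092230e-05,
        1.55381379e+00, -1.34012392e-01]), 'qd': array([-7.04994447e-04,  8.04451718e-04, -9.77259232e-04,  7.70614553e-05,
       -2.12057033e-03, -1.12589770e-03]), 'tau': array([ 2.83486814e-03, -7.13381767e+01, -5.71040869e+01, -1.71474107e-04,
        7.20276323e-03,  1.21217886e-04]), 'ee_pos': array([196.46970125, 540.22147109, 249.82351822]), 'orientation': array([-1.30799935e-04,  1.73511226e-01,  9.84831776e-01, -4.58360211e-04]), 'force': array([0.31552227, 0.06064497, 0.27590173]), 'wrist_torque': array([ 0.04114002, -0.04129725, -0.00568812]), 'gripper_width': 1.002006850626085}
```

View pics/scene0.png

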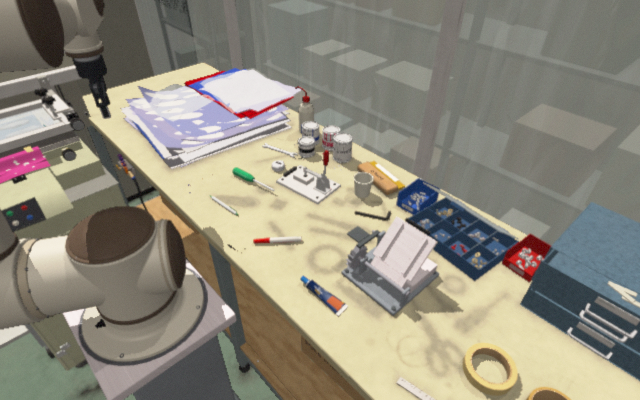

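View pics/top0.png

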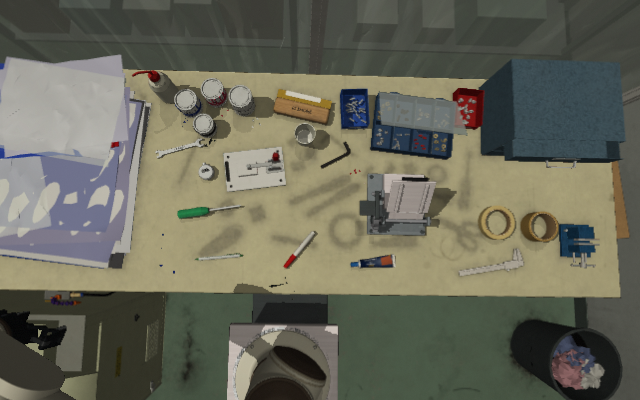

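View pics/wrist0.png

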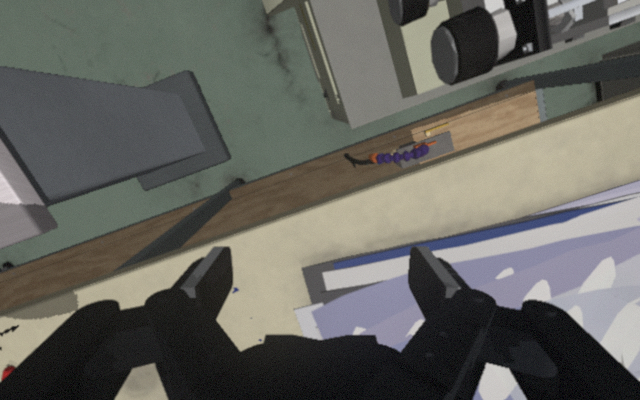

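The scene view shows the screwdriver near (255,180) and the press near (392,262). In the top view the screwdriver is near (210,211) and the press near (400,205). I'll enlarge these.

```bash
python3 - <<'E'
from h import *
crop('top0',165,190,265,235,8); crop('top0',345,160,455,250,7); crop('scene0',330,205,450,315,6); crop('scene0',220,155,290,205,10)
E
```

```text
(no output)
```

View pics/top0_c165_190.png

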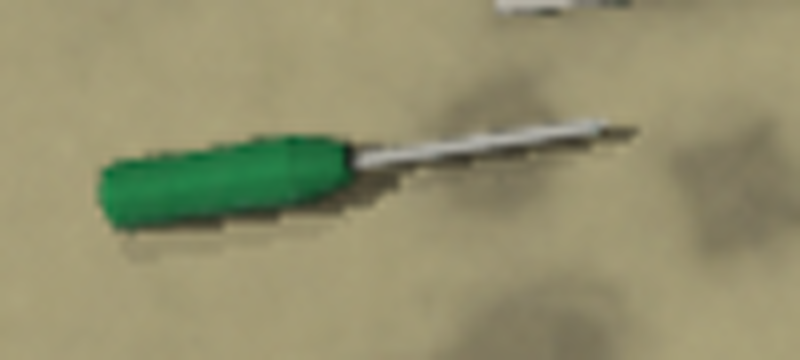

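View pics/top0_c345_160.png

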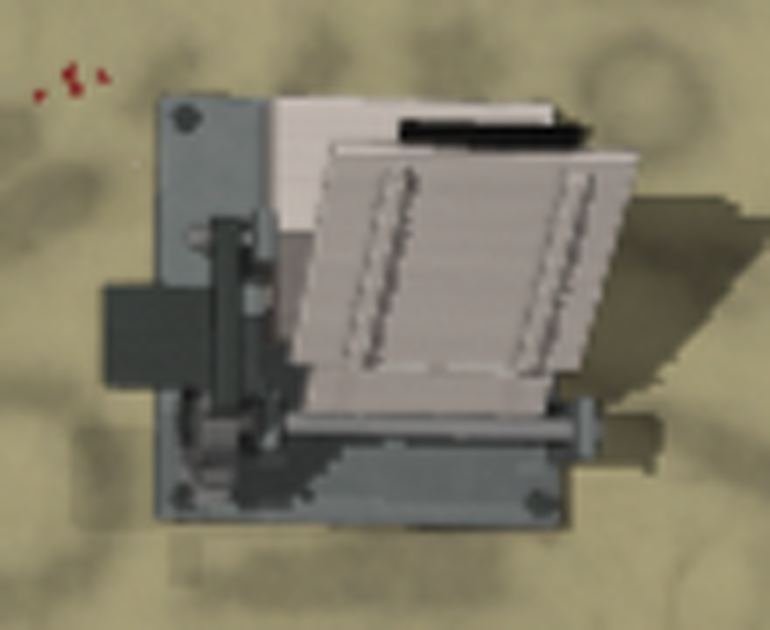

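View pics/scene0_c330_205.png

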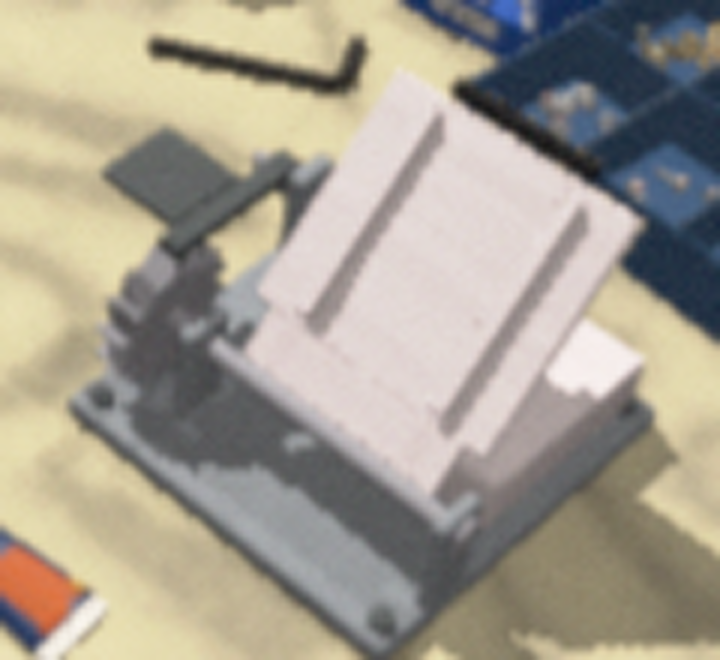

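View pics/scene0_c220_155.png

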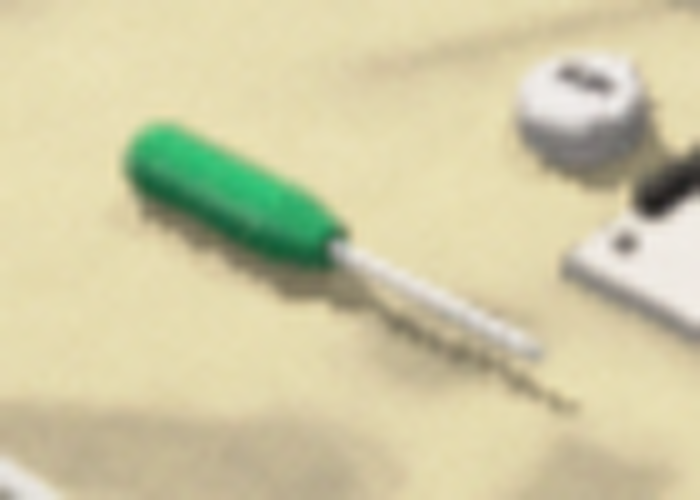

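```bash
cat > m.py <<'E'
from h import *
from scipy.optimize import least_squares
t=load('top0'); s=load('scene0')
T=lambda x,y:(345+x/7,160+y/7); S=lambda x,y:(330+x/6,205+y/6)
def tri(a,b):
    o1,v1=ray(t,a); o2,v2=ray(s,b); v1/=np.linalg.norm(v1); v2/=np.linalg.norm(v2)
    l=np.linalg.lstsq(np.c_[v1,-v2],o2-o1,rcond=None)[0]; p=o1+l[0]*v1; q=o2+l[1]*v2
    return (p+q)/2, np.linalg.norm(p-q)
# driver
print('handle end top',atz(t,(165+100/8,190+195/8),14),'scene',atz(s,(220+13,155+15.5),14))
print('collar top',atz(t,(165+350/8,190+160/8),14),'scene',atz(s,(220+33.8,155+25),14))
for u in(605,637): print('tip top',atz(t,(165+u/8,190+(127 if u==605 else 131)/8),14))
print('tip scene',atz(s,(220+54.2,155+35.2),14))
# tongue corners
for n,a,b in [('near-left(-x,+y)',(104,387),(105,172)),('far-left',(104,286),(166,128))]:
    print(n,*tri(T(*a),S(*b)))
# base corners
for n,a,b in [('near-left',(157,520),(70,405)),('near-right',(567,525),(375,655)),('far-left',(160,97),None),('far-right',(567,97),(650,415))]:
    print(n,atz(t,T(*a),12), atz(s,S(*b),12) if b else '')
print('knob',atz(t,T(200,237),83))
E
python3 m.py
```

```text
handle end top [465.2524301  321.32182944  14.        ] scene [461.76406529 318.65719998  14.        ]
collar top [479.97713466 229.98195474  14.        ] scene [482.13890241 226.32830091  14.        ]
tip top [494.08174826 136.19564223  14.        ]
tip top [492.81396118 124.27726122  14.        ]
tip scene [498.13585489 137.2866185   14.        ]
near-left(-x,+y) [ 468.58232112 -210.71326092   88.29425896] 3.751570655902388
far-left [ 508.75113296 -210.05836369   88.32504338] 2.124301389209856
near-left [ 416.2550318  -243.66420528   12.        ] [ 415.59320469 -249.06272852   12.        ]
near-right [ 417.07576639 -420.38525994   12.        ] [ 413.57887199 -417.46503645   12.        ]
far-left [ 599.33414247 -244.82152012   12.        ] 
far-right [ 603.21851063 -423.32389752   12.        ] [ 594.20282783 -420.03312609   12.        ]
knob [ 529.31757318 -249.24739364   83.        ]
```

Both views agree: the driver axis runs from the handle end (463,320) to the tip (496,137). The tongue's front edge is at y≈-210, x 468–509, and the pivot is at x≈530. I'll turn the tool first.

arm_command:
  deltas:
    - [[0, 0, 0], 0.174]
    - [[0, 0, 0], 0.174]
    - [[0, 0, 0], 0.174]
    - [[0, 0, 0], 0.174]
    - [[0, 0, 0], 0.174]
    - [[0, 0, 0], 0.175]
    - [[0, 0, 0], 0]
  fingers: 1
  squeeze: 100

```text
t: 1.02
ee_pos: [196.5, 540.3, 250.1]
orientation: [0.0, 0.642, 0.767, -0.0]
force: [-0.7, 0.6, 0.1]
gripper_width: 0.997
```

```bash
cat > go.py <<'E'
import sys
from h import *
from scipy.spatial.transform import Rotation as R
o=telemetry.get_obs(); q=o['orientation']; r=R.from_quat([q[1],q[2],q[3],q[0]]); M=r.as_matrix()
p=o['ee_pos']; print('t',o['t'],'pos',p.round(1),'yang',np.degrees(np.arctan2(M[1,1],M[0,1])).round(2),'z',M[:,2].round(3),'F',o['force'].round(1),'w',round(o['gripper_width'],3),'q',o['q'].round(2))
if len(sys.argv)>3: print('delta tool mm',(M.T@(np.array(list(map(float,sys.argv[1:4])))-p)).round(1))
E
python3 go.py 472.8 267.7 100
```

```text
t 1.025 pos [196.5 540.3 250.1] yang 10.19 z [-0. -0. -1.] F [-0.7  0.6  0.1] w 0.997 q [1.09 0.15 1.44 0.   1.55 0.91]
delta tool mm [-317.1  223.8  150.1]
```

arm_command:
  deltas:
    - [[-0.0317, 0.0224, 0.015], 0]
    - [[-0.0317, 0.0224, 0.015], 0]
    - [[-0.0317, 0.0224, 0.015], 0]
    - [[-0.0317, 0.0224, 0.015], 0]
    - [[-0.0317, 0.0224, 0.015], 0]
    - [[-0.0317, 0.0224, 0.015], 0]
    - [[-0.0317, 0.0224, 0.015], 0]
    - [[-0.0317, 0.0224, 0.015], 0]
    - [[-0.0317, 0.0224, 0.015], 0]
    - [[-0.0317, 0.0224, 0.015], 0]
    - [[0, 0, 0], 0]

```text
t: 2.4
ee_pos: [473.7, 265.9, 99.0]
orientation: [-0.0, 0.641, 0.767, -0.001]
force: [-1.2, -0.2, 0.2]
gripper_width: 1.0
```

```bash
python3 go.py 472.8 267.7 20; python3 -c "
from h import *
snap('wrist','w1')"
```

```text
t 2.4 pos [473.7 265.9  99. ] yang 10.26 z [-0.002 -0.001 -1.   ] F [-1.2 -0.2  0.2] w 1.0 q [ 0.37  0.19  1.71 -0.    1.25  0.19]
delta tool mm [ 2.  -0.4 79. ]
```

View pics/w1.png

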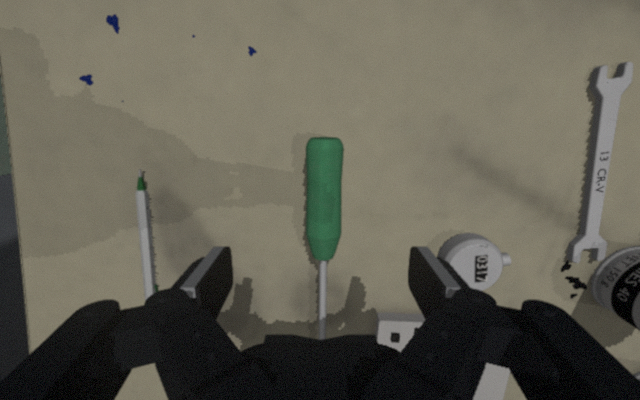

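```bash
python3 -c "
from h import *
s=load('w1')
for p in [(324.5,139),(322.5,262),(321.5,330)]: print(atz(s,p,14).round(1))"
```

```text
[467.4 318.6  14. ]
[483.  225.5  14. ]
[493.4 163.5  14. ]
```

arm_command:
  deltas:
    - [[0, 0.002, 0.013], 0.01]
    - [[0, 0, 0.013], 0]
    - [[0, 0, 0.013], 0]
    - [[0, 0, 0.013], 0]
    - [[0, 0, 0.013], 0]
    - [[0, 0, 0.012], 0]
    - [[0, 0, 0], 0]

```text
t: 3.32
ee_pos: [474.4, 267.9, 22.2]
orientation: [-0.0, 0.646, 0.764, -0.001]
force: [0.0, 0.4, 1.0]
gripper_width: 0.999
```

```bash
python3 go.py 475.5 266 20
```

```text
t 3.325 pos [474.4 267.9  22.2] yang 9.57 z [-0.002 -0.001 -1.   ] F [0.  0.4 1. ] w 0.999 q [ 0.37  0.28  1.78 -0.    1.09  0.21]
delta tool mm [-2.   0.8  2.2]
```

arm_command:
  deltas:
    - [[-0.001, 0.001, 0.002], 0]
    - [[0, 0, 0], 0]
    - [[0, 0, 0], 0]
    - [[0, 0, 0], 0]
    - [[0, 0, 0], 0]
    - [[0, 0, 0], 0]
    - [[0, 0, 0], 0]
    - [[0, 0, 0], 0]
  fingers: -1
  squeeze: 100

```text
t: 4.32
ee_pos: [476.4, 267.4, 22.0]
orientation: [0.0, 0.646, 0.764, 0.001]
force: [-0.3, -0.3, 6.3]
gripper_width: 0.293
```

```bash
python3 go.py
```

```text
t 4.325 pos [476.4 267.4  22. ] yang 9.57 z [ 0.001  0.    -1.   ] F [-0.3 -0.3  6.3] w 0.293 q [ 0.37  0.28  1.78 -0.    1.09  0.2 ]
```

arm_command:
  deltas:
    - [[0, 0, -0.01], 0]
    - [[0, 0, -0.015], 0]
    - [[0, 0, -0.025], 0]
    - [[0, 0, -0.025], 0]
    - [[0, 0, -0.025], 0]
    - [[0, 0, 0], 0]
    - [[0, 0, 0], 0]

```text
t: 5.2
ee_pos: [475.7, 267.2, 121.1]
orientation: [-0.0, 0.646, 0.764, -0.0]
force: [-0.0, 0.1, -0.2]
gripper_width: 0.29
```

```bash
python3 go.py;  python3 -c "
from h import *
snap('wrist','w2');snap('scene','s2');crop('s2',190,100,310,200,6)"
```

```text
t 5.2 pos [475.7 267.2 121.1] yang 9.57 z [-0. -0. -1.] F [-0.   0.1 -0.2] w 0.29 q [ 0.37  0.17  1.68 -0.    1.29  0.2 ]
```

View pics/w2.png

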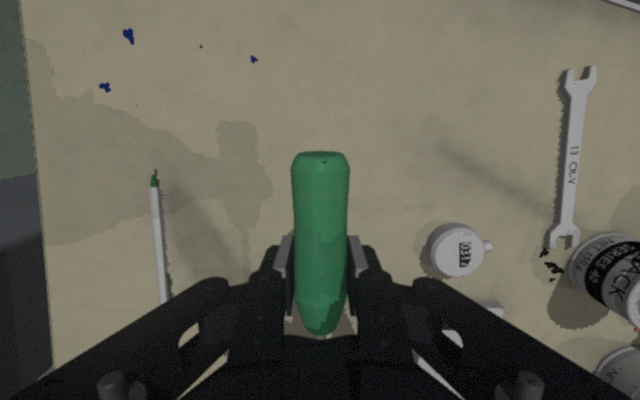

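View pics/s2.png

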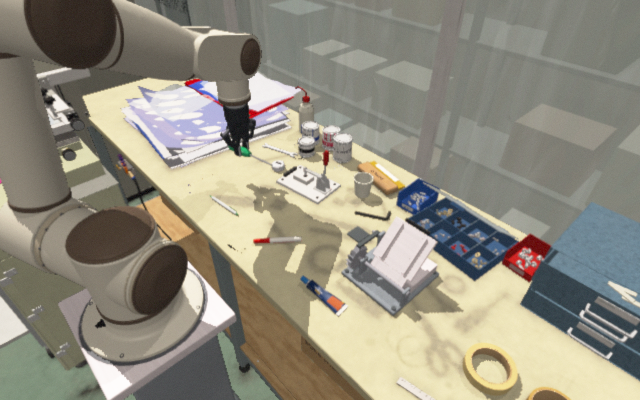

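View pics/s2_c190_100.png

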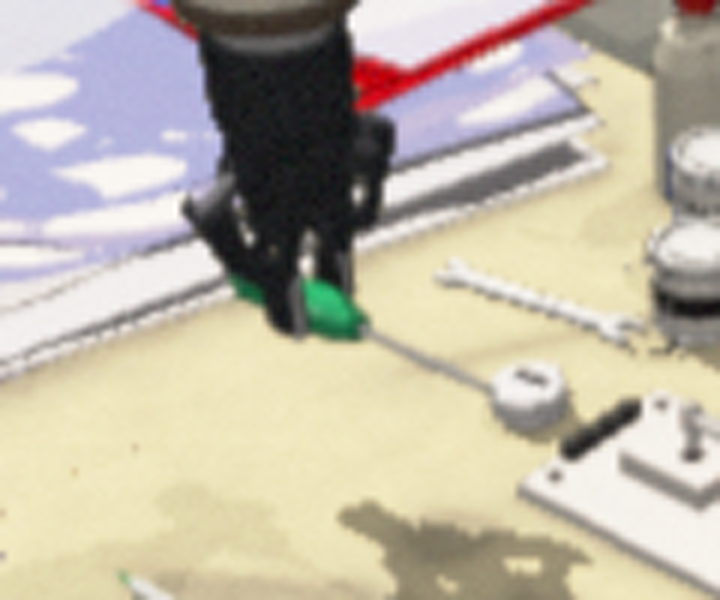

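```bash
python3 -c "
from h import *
s=load('s2'); print(proj(s,[(498,134,113),(498,134,105),(498,134,121)]))"
```

```text
[[272.67154669 165.14687305]
 [272.85188649 167.30901537]
 [272.48964175 162.96639035]]
```

arm_command:
  deltas:
    - [[0, 0, 0], 0.167]
    - [[0, 0, 0], 0]
    - [[-0.03, 0.0013, 0], 0]
    - [[-0.036, 0.0013, 0], 0]
    - [[-0.036, 0.0013, 0], 0]
    - [[-0.036, 0.0013, 0], 0]
    - [[-0.036, 0.0013, 0], 0]
    - [[-0.036, 0.0013, 0], 0]
    - [[-0.036, 0.0013, 0], 0]
    - [[-0.036, 0.0013, 0], 0]
    - [[-0.03, 0.0013, 0], 0]
    - [[0, 0, 0], 0]

```text
t: 6.8
ee_pos: [487.5, -46.3, 120.9]
orientation: [-0.0, 0.707, 0.708, -0.0]
force: [-0.8, 0.4, -1.4]
gripper_width: 0.293
```

```bash
python3 go.py 488 -50 73;  python3 -c "
from h import *
snap('top','t3');snap('scene','s3');crop('s3',300,140,440,280,5);crop('t3',290,150,430,250,5)"
```

```text
t 6.8 pos [487.5 -46.3 120.9] yang 0.1 z [-0.001 -0.    -1.   ] F [-0.8  0.4 -1.4] w 0.293 q [-0.25  0.06  1.81 -0.    1.28 -0.25]
delta tool mm [-3.7  0.5 47.9]
```

View pics/s3_c300_140.png

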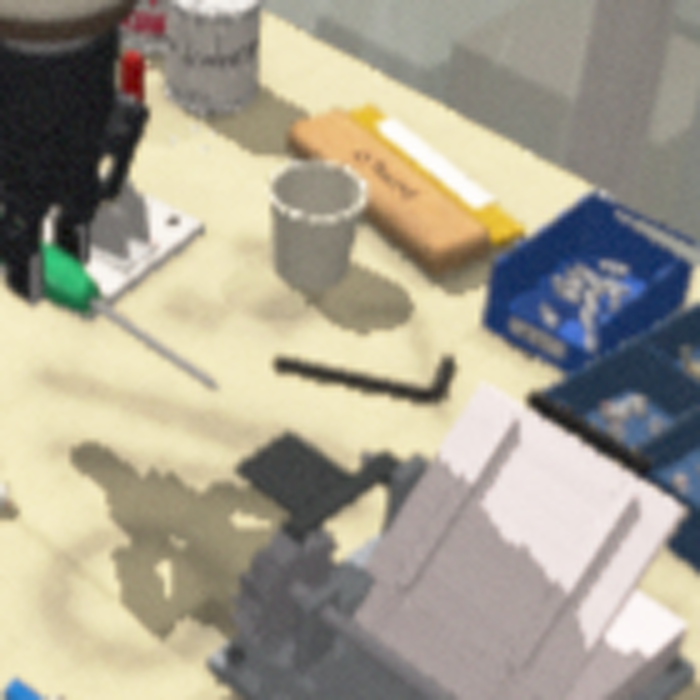

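View pics/t3_c290_150.png

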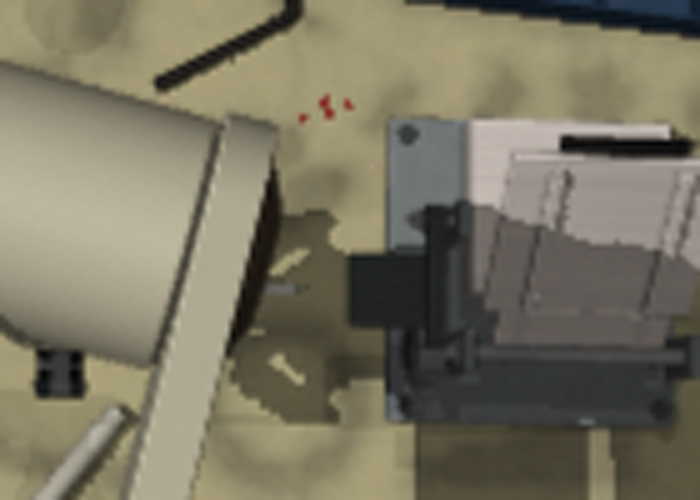

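The driver is level and lined up with the tongue. Its tip is at top (350,207.6) and scene (343,217).

```bash
python3 -c "
from h import *
exec(open('m.py').read().split('# driver')[0])
print(tri((350,207.6),(343,217)))
T2=lambda x,y:(290+x/5,150+y/5);S2=lambda x,y:(300+x/5,140+y/5)
print(tri(T2(349,326),S2(238,470)),tri(T2(349,254),S2(292,430)))
"
```

```text
(array([ 485.95510519, -178.37274302,  114.28294909]), np.float64(0.08879770081335062))
(array([ 468.94546975, -210.77721997,   86.900879  ]), np.float64(3.81107132662715)) (array([ 509.59133139, -210.46557112,   89.07473208]), np.float64(4.137071523479946))
```

arm_command:
  deltas:
    - [[0, 0, 0.02], 0]
    - [[0, 0, 0.02], 0]
    - [[0, 0, 0.009], 0]
    - [[0, 0, 0], 0]
    - [[-0.02, 0, 0], 0]
    - [[-0.02, 0, 0], 0]
    - [[-0.017, 0, 0], 0]
    - [[0, 0, 0], 0]
    - [[0, 0, 0], 0]

```text
t: 8.02
ee_pos: [487.7, -101.5, 72.5]
orientation: [0.0, 0.707, 0.707, 0.0]
force: [0.6, -0.4, -1.0]
gripper_width: 0.29
```

```bash
python3 go.py 489.5 -104 89;  python3 -c "
from h import *
snap('top','t4');snap('scene','s4');crop('s4',300,170,440,280,5);crop('t4',290,150,430,250,5)"
```

```text
t 8.025 pos [ 487.7 -101.5   72.5] yang -0.01 z [ 0.  0. -1.] F [ 0.6 -0.4 -1. ] w 0.29 q [-0.36  0.12  1.84  0.    1.17 -0.36]
delta tool mm [ -2.5   1.8 -16.5]
```

View pics/s4_c300_170.png

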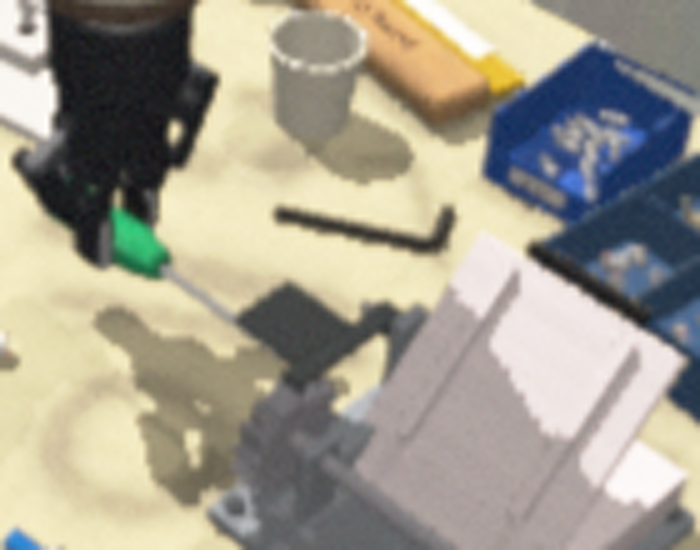

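Scene shows the shank passing under the tongue edge near crop (240,322). I'll lift along the pivot arc, first to about 0.9 rad.

arm_command:
  deltas:
    - [[0, 0, -0.007], 0]
    - [[0, 0, -0.007], 0]
    - [[0, 0.001, -0.0075], 0]
    - [[0, 0.001, -0.0075], 0]
    - [[0, 0.0025, -0.006], 0]
    - [[0, 0.003, -0.006], 0]
    - [[0, 0.004, -0.005], 0]
    - [[0, 0.0045, -0.005], 0]
    - [[0, 0, 0], 0]

```text
t: 9.25
ee_pos: [504.1, -101.8, 123.6]
orientation: [0.0, 0.707, 0.707, 0.0]
force: [0.2, 0.6, -1.2]
gripper_width: 0.292
```

```bash
python3 go.py;  python3 -c "
from h import *
snap('scene','s5');crop('s5',300,170,440,280,5)"
```

```text
t 9.25 pos [ 504.1 -101.8  123.6] yang 0.01 z [ 0. -0. -1.] F [ 0.2  0.6 -1.2] w 0.292 q [-0.35  0.1   1.75 -0.    1.28 -0.35]
```

View pics/s5_c300_170.png

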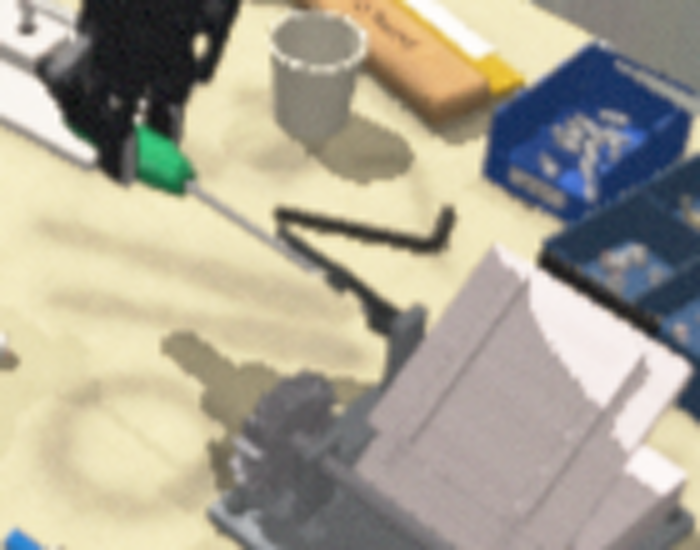

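The pawl is up at about 0.9 rad on the shank and the plate has started sinking. I'll continue over the top.

arm_command:
  deltas:
    - [[0, 0.0055, -0.0035], 0]
    - [[0, 0.0055, -0.003], 0]
    - [[0, 0.006, -0.002], 0]
    - [[0, 0.0065, -0.001], 0]
    - [[0, 0.0065, 0], 0]
    - [[0, 0.0065, 0.001], 0]
    - [[0, 0.005, 0.001], 0]
    - [[0, 0.004, 0.001], 0]
    - [[0, 0, 0], 0]
    - [[0, 0, 0], 0]

```text
t: 10.55
ee_pos: [549.0, -101.7, 129.8]
orientation: [-0.0, 0.707, 0.707, -0.0]
force: [1.5, -0.2, -1.5]
gripper_width: 0.29
```

```bash
python3 go.py;  python3 -c "
from h import *
snap('scene','s6');crop('s6',300,170,440,280,5)"
```

```text
t 10.55 pos [ 549.  -101.7  129.8] yang -0.0 z [-0. -0. -1.] F [ 1.5 -0.2 -1.5] w 0.29 q [-0.32  0.19  1.64 -0.    1.31 -0.32]
```

View pics/s6_c300_170.png

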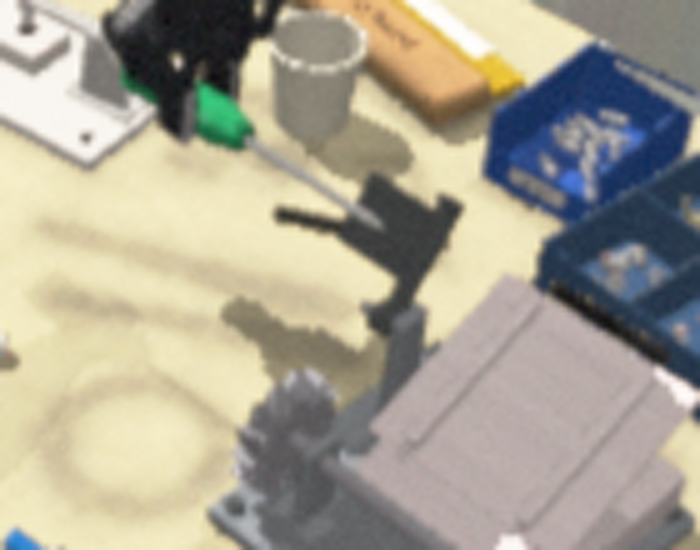

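The pawl is past vertical and resting back, and the plate is nearly down. I'll withdraw the shank back along -x, then +y, and return to the driver's old spot.

arm_command:
  deltas:
    - [[0, -0.01, 0], 0]
    - [[0, -0.01, 0], 0]
    - [[0.03, 0, 0], 0]
    - [[0.04, 0, 0], 0]
    - [[0.04, -0.005, 0], 0]
    - [[0.04, -0.01, 0], 0]
    - [[0.04, -0.01, 0], 0]
    - [[0.04, -0.01, 0], 0]
    - [[0.04, -0.01, 0], 0]
    - [[0.04, -0.01, 0], 0]
    - [[0.035, 0, 0], 0]
    - [[0.025, 0, 0], 0]
    - [[0, 0, 0], -0.167]
    - [[0, 0, 0], 0]

```text
t: 12.35
ee_pos: [473.6, 268.1, 129.8]
orientation: [0.0, 0.646, 0.764, -0.0]
force: [-0.0, 0.0, 0.2]
gripper_width: 0.291
```

```bash
python3 go.py 476 267 22;  python3 -c "
from h import *
snap('scene','s7');crop('s7',200,130,440,280,3)"
```

```text
t 12.35 pos [473.6 268.1 129.8] yang 9.56 z [-0. -0. -1.] F [-0.   0.   0.2] w 0.291 q [ 0.37  0.16  1.68 -0.    1.31  0.21]
delta tool mm [ -1.4   2.2 107.8]
```

View pics/s7_c200_130.png

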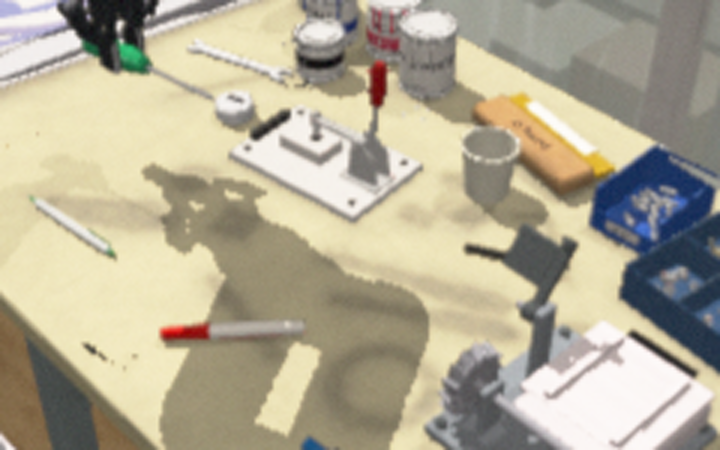

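The pawl stays thrown back and the plate lies flat. I'll lower the driver.

arm_command:
  deltas:
    - [[0, 0.002, 0.025], 0]
    - [[0, 0, 0.025], 0]
    - [[0, 0, 0.025], 0]
    - [[0, 0, 0.015], 0]
    - [[0, 0, 0.008], 0]
    - [[0, 0, 0.005], 0]
    - [[0, 0, 0.003], 0]
    - [[0, 0, 0.001], 0]
    - [[0, 0, 0], 0]

```text
t: 13.52
ee_pos: [476.2, 268.6, 23.0]
orientation: [0.0, 0.646, 0.764, 0.0]
force: [-0.7, -0.1, -0.8]
gripper_width: 0.296
```

```bash
python3 go.py
```

```text
t 13.525 pos [476.2 268.6  23. ] yang 9.57 z [ 0.  0. -1.] F [-0.7 -0.1 -0.8] w 0.296 q [ 0.37  0.28  1.77 -0.    1.09  0.21]
```

arm_command:
  deltas:
    - [[0, 0, 0.001], 0]
    - [[0, 0, 0], 0]

```text
t: 13.78
ee_pos: [476.3, 268.7, 22.0]
orientation: [0.0, 0.646, 0.764, 0.0]
force: [-1.4, 0.9, 2.2]
gripper_width: 0.291
```

arm_command:
  deltas:
    - [[0, 0, 0], 0]
    - [[0, 0, 0], 0]
    - [[0, 0, 0], 0]
    - [[0, 0, 0], 0]
    - [[0, 0, 0], 0]
    - [[0, 0, 0], 0]
    - [[0, 0, -0.01], 0]
    - [[0, 0, -0.02], 0]
    - [[0, 0, -0.03], 0]
    - [[0, 0, -0.03], 0]
    - [[0, 0, -0.03], 0]
    - [[0, 0, 0], 0]
    - [[0, 0, 0], 0]
    - [[0, 0, 0], 0]
  fingers: 1

```text
t: 15.52
ee_pos: [475.7, 268.4, 141.0]
orientation: [-0.0, 0.646, 0.764, -0.001]
force: [0.3, 0.6, -0.7]
gripper_width: 1.001
```

```bash
python3 go.py;  python3 -c "
from h import *
snap('scene','s8');crop('s8',200,130,440,280,3);snap('wrist','w8')"
```

```text
t 15.525 pos [475.7 268.4 141. ] yang 9.57 z [-0.001 -0.001 -1.   ] F [ 0.3  0.6 -0.7] w 1.001 q [ 0.37  0.15  1.66 -0.    1.33  0.21]
```

View pics/s8_c200_130.png

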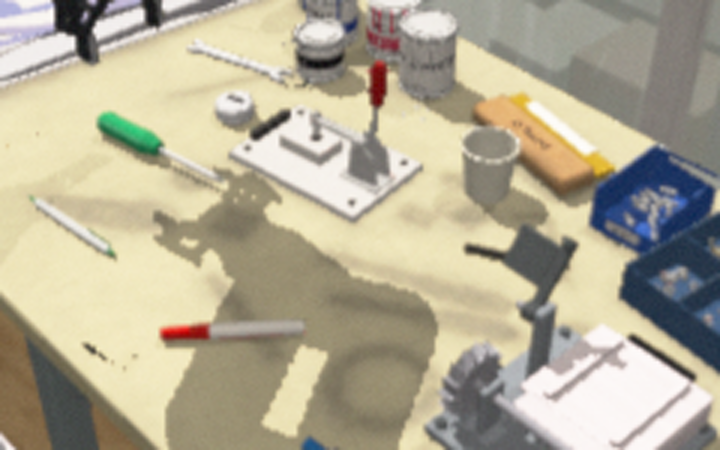

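View pics/w8.png

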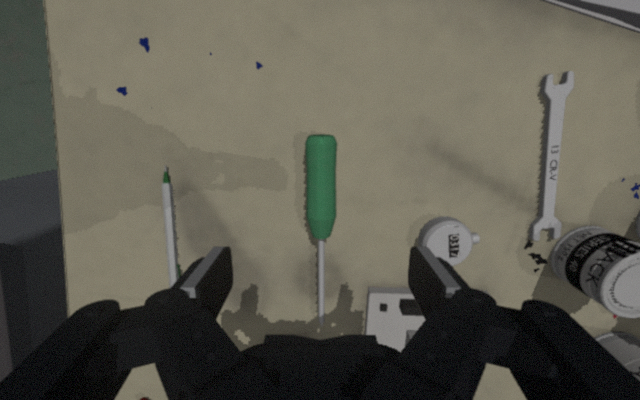

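```bash
python3 -c "
from h import *
s=snap('scene','s9'); snap('wrist','w9')
a=load('s8')['img'].astype(int);b=s['img'].astype(int);c=load('s7')['img'].astype(int)
r=np.s_[195:320,340:445]
print(np.abs(a-b)[r].mean(),np.abs(c-b)[r].mean(), (np.abs(c-b)[r].max(2)>60).sum())
w=load('w8')['img'].astype(int);v=load('w9')['img'].astype(int);print(np.abs(w-v)[120:240,290:350].mean())
print(telemetry.get_obs()['t']); ticket.job_done()"
```

```text
1.607415873015873 3.8960507936507938 168
2.66
15.725
the job is handed in; nothing more can be done
```

The job is done and handed in at about 15.7 s of the 45 s allowed. I gripped the screwdriver by the handle and slid its shank under the pawl's tongue. I then lifted it along the pivot's arc until the pawl went over, drew the driver clear, laid it back near its old place and raised the open hand.

**Last checks:**
- **Pawl:** the last pictures show it thrown back past vertical and staying there. I judged this by eye and did not measure the angle.
- **Plate:** it looks flat on the bed, also judged by eye. The press region hardly changed between the last two pictures, which were only about 0.1 s apart. Against the picture from about 3 s earlier it differed a little more (168 pixels clearly changed). I put that down to the arm's shadow moving and did not check further.
- **Screwdriver:** it lies still on the table, with nothing touching it.
- **Forces:** the readings at the end of each move never went above about 6 N (at the first grip). I saw no contact between the hand and the pawl or plate.

No check failed.

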